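Seat the rice mould in its hidden socket and close it

TASK

The open rice mould stands proud on the pine shelf because the plug foot under it has missed its socket, a shallow blind hole hidden somewhere beneath its flange. Without lifting the mould off the shelf, slide it around in a widening spiral until the foot drops fully home, then fold its hinged upper shell right over so that the two halves meet edge to edge. Leave the jar, the bowl and the red pot holder where they are.

Things in the scene. Friction and masses are not known exactly. Their poses are not given: they have to be found in the camera images.
- shelf: Short fixed plank shelf of pine, 300 mm (x) by 580 mm (y), its flat top 50 mm above the table. Origin at table height under the middle of the plank, z up. Its top has one round blind hole, the socket: 88 mm diameter, 14 mm deep, with a 1 mm chamfer. Where it lies in the plank is not told; at the start the mould's flange hides it. A foot that comes in from the side can dip and catch on the rim: back off, nudge it sideways.
- mould: Loose plastic rice mould, lower half, 0.5 kg with its lid. Origin: centre of its foot's underside, z up. Round plug foot 80 mm diameter, 12 mm tall; round flange 170 mm, height 12 to 20 mm; a low bar at its front (-x); cup above. At the start the foot stands on the plank, 25 to 35 mm off the socket's centre in any direction. It drops 12 mm, flange flush on the plank, if within about 4 mm of the centre.
- cup_mouth (a point): Centre of the mouth of the mould's cup, 48 mm above the mould's origin; axes as the mould's. The cup is 50 mm (x) by 84 mm (y) outside; its cavity is a flat-floored oblong, 30 mm (x) by 64 mm (y) and 25 mm deep, open at the top: fingers put into it and spread a little along y can push the mould any way, and keep its yaw, without grasping.
- hinge (a point): Middle of the lid's hinge axis, on the mould at mould x = +55 mm, 48 mm above its origin. The axis runs along mould y; the lid folds about it from the back (+x) over the cup, towards mould -x.
- lid (a joint): Hinge of the mould's upper shell: 0 = shut, edge to edge on the cup (a stop); grows as it opens, up to 2.3 rad. Starts at 1.9 to 2.2 rad, leaning back away from the cup. The stiff hinge (0.07 N m friction) stays at any angle; about 1 N at the tip moves it.
- lid_crown (a point): Centre of the upper shell's outer face (its top when shut), 55 mm from the hinge axis, 22 mm outside the rim plane; z is its outward normal. The shell is an oblong, 50 mm by 84 mm; a tab on the rim, 7 mm thick and 32 mm wide, reaches 101 mm from the hinge. Shut, the crown is 70 mm above the mould's origin.
- jar: Glass storage jar with a steel twist cap, 84 mm diameter, 150 mm tall, standing on the shelf; origin at the centre of its underside. Not to be moved.
- bowl: Stainless steel bowl, 136 mm across the rim, 60 mm tall, on the shelf; origin at the centre of its underside. Not to be moved.
- holder: Flat red silicone pot holder ring, 150 mm outside, 90 mm inside diameter, 10 mm thick, lying on the table to the robot's left of the shelf; origin at the centre of its underside. Not to be moved.
Not all that is in view belongs to the job. What is shaped like the mould but green or orange is not meant.

How it is judged (in metres and radians):
On the way, in this order (a step that is already met when the one before it is completed fails the run):
1. the mould's foot has dropped fully home into the socket, its lid still open (z of mould in the frame of shelf between 0.034 and 0.0405 m and angle between mould's own z axis and vertical below 0.04 rad and distance of mould from where it was at the start of the episode below 0.05 m and value of joint lid above 1 rad), for 0.2 s.
2. the upper shell is shut on the seated mould (z of mould in the frame of shelf between 0.034 and 0.0405 m and angle between mould's own z axis and vertical below 0.04 rad and distance of mould from where it was at the start of the episode below 0.05 m and value of joint lid below 0.05 rad), for 0.2 s.
At the end, for the whole second after the job is handed in: The mould sits in the socket with its origin 34 to 40.5 mm above the table (in the shelf's frame), upright within 0.04 rad and within 50 mm of where it started, at rest; the lid is shut to within 0.05 rad (all of step 2 and linear speed of mould below 0.02 m/s); the robot touches nothing.
It fails at once if the mould is lifted more than 20 mm off the shelf (z of mould in the frame of shelf above 0.07 m).
It fails at once if the jar is moved by more than 30 mm (distance of jar from where it was at the start of the episode above 0.03 m).
It fails at once if the bowl is moved by more than 30 mm (distance of bowl from where it was at the start of the episode above 0.03 m).
It fails at once if the pot holder is moved by more than 30 mm (distance of holder from where it was at the start of the episode above 0.03 m).
It also fails if it takes over 72 s, if anything falls off the work surface, if the arm or the gripper's body presses on something with over 40 N, if the wrist force passes 120 N, or if a joint passes its speed limit or range.

ROBOT

A 7-joint arm with a two-finger parallel gripper is mounted at the origin on the work surface. World frame = base frame: x ahead of the robot, y to its left, z up, the work surface at z = 0. Lengths are in mm, angles in rad, forces in N, time in s.
With the tool pointing down it reaches from about 400 to 900 mm from the base axis. Payload 5.5 kg.
Tool frame: the origin (TCP) lies between the finger pads; the fingertips stand 25 mm ahead of it and the grasp point (between the pads) lies 6 mm ahead of it; z points along the fingers, y is the direction in which the jaws open and shut (so a half turn about z gives the same grasp; the last joint's range is limited). The gripper opens to 85 mm and grips with 20 to 120 N. Pads are 22 mm wide; open, the fingers measure 114 mm over their backs; the gripper's body (76 mm by 85 mm) begins 54 mm behind the grasp point. The pads swing forward as they close: fully open they stand 13 mm farther back than shut.
Start: joints at [-0.846, 0.501, -0.427, 1.55, 0.221, 1.138, -0.21], TCP at [289.579, 581.93, 256.31] pointing down, gripper open.
Joint ranges: [-2.88, 2.88], [-0.31, 2.03], [-1.54, 1.56], [0.2, 2.42], [-1.41, 4.55], [0.19, 2.02], [-2.57, 2.57]. Speed limits (rad/s): [2.57, 2.57, 3.14, 3.14, 3.14, 3.14, 3.14].

INTERFACE

Orientations are given as a unit quaternion [w, x, y, z].
In Python, from bench import arm gives the robot as it stands.
- The arm moves only by the tool send_rows, never from a script. Its argument "steps" is text: rows parted by semicolons, each of 7 numbers parted by spaces: the turn, a rotation vector about the world's x, y, z in degrees, then the shift along the world's x, y, z in m, then the finger opening in m, from 0 to 0.0854. In form: wx wy wz tx ty tz jaw; .... A call has exactly 8 rows; each row shifts and turns the commanded pose from where the row before left it; what a row does not reach is not made up. A row lasts 1/8 s, in which the tool goes at most 62.5 mm and 10.7 degrees, less where a joint would pass 70% of its speed; a pose out of reach is approached as far as the arm can. A call with a gripper value outside its range is refused whole. The fingers move at their own pace and stop on an object; "newtons" is the grip in N (left out, the last holds). Time passes only in rows, so rows that do not move let the fingers close, or fill a call up. It gives the time, the measured TCP pose, the force and the opening at its end, in the units of the state.
- arm.get_state(): the state, without advancing time (a new reading comes with each control period).
- arm.camera(name): name is "scene" or "top"; returns a dict with "frame" (420x560x3 uint8, blue, green, red), "camera_matrix" (3x3 intrinsics, pixels), "position" and "rotation" of the camera in the world. Camera axes: x right, y up, looking along -z (the intrinsics and any distortion apply to the point x, -y, -z); pixel columns grow to the right and rows downward; lengths in mm; the calibration is good to about 2 mm. A picture is of the moment at which its call begins. There is no depth.
- arm.sign_off(): hands the job in, once; it reports no verdict.
The state is a dict: "time_s": time; "qpos": joint angles; "dq": joint speeds; "joint_efforts": joint torques, N m; "tool_pos": TCP position; "tool_rot": TCP orientation; "force": force on the tool from outside, world axes, zero at the start; "moment": the same for the moment, N m; "gripper_width": finger opening in mm.
Only numpy, scipy, OpenCV 4.12 (cv2) and the standard library are available. Lean on these libraries where they do the work, as an engineer would, in place of code of your own. Each camera call takes 0.05 s, during which the arm holds its last target.

## Working session

There is one attempt and no reset: what is moved stays moved. The work goes in short steps, Python scripts to look and compute and a tool call to move; the robot and the scene stay as the last step left them, time stands still between calls to the robot, and variables do not carry over. Pictures are saved under pics/ and viewed, and the job is handed in when it is done.

Besides the shell and the picture viewer there is one more tool, called after "Call:" as name(argument=value, ...) on one line, values as JSON. send_rows: Moves the arm, as the interface text tells. Its arguments: {"type":"object","properties":{"steps":{"type":"string"},"newtons":{"type":"number"}},"required":["steps"]}

```bash
mkdir -p pics; cat > h.py <<'E'
import numpy as np, cv2, json
from bench import arm
def ray(c,u,v):
    K=np.array(c['camera_matrix']);d=np.linalg.inv(K)@np.array([u,v,1.0])
    d=np.array([d[0],-d[1],-d[2]]);return np.array(c['position']),np.array(c['rotation'])@d
def onz(c,u,v,z):
    p,d=ray(c,u,v);return p+d*(z-p[2])/d[2]
def proj(c,P):
    q=np.array(c['rotation']).T@(np.array(P,float)-np.array(c['position']));K=np.array(c['camera_matrix'])
    w=K@np.array([q[0],-q[1],-q[2]]);return w[:2]/w[2]
def tri(c1,p1,c2,p2):
    a,d=ray(c1,*p1);b,e=ray(c2,*p2);d=d/np.linalg.norm(d);e=e/np.linalg.norm(e)
    s=np.linalg.lstsq(np.stack([d,-e],1),b-a,rcond=None)[0];x=a+d*s[0];y=b+e*s[1]
    return (x+y)/2,np.linalg.norm(x-y)
E
python3 - <<'E'
from h import *
import pickle
print(arm.get_state())
for n in ['scene','top']:
    c=arm.camera(n);print({k:v for k,v in c.items() if k!='frame'})
    pickle.dump(c,open(n+'0.pkl','wb'));cv2.imwrite(f'pics/{n}0.png',c['frame'])
E
```

```text
{'time_s': 0.0, 'qpos': array([-0.84582688,  0.50187016, -0.42679768,  1.55146497,  0.22081168,
        1.13829476, -0.21030424]), 'dq': array([ 8.97991563e-04, -3.14373512e-04, -1.45296853e-03,  2.34124984e-03,
       -2.65868569e-05,  6.24134964e-04, -5.04965634e-04]), 'joint_efforts': array([ 8.21565827e-04, -5.69535506e+01, -5.81644848e+00, -2.80945569e+01,
        1.05714999e-02,  1.18350927e-02, -3.17539411e-05]), 'tool_pos': array([289.34509063, 581.31837885, 255.2396581 ]), 'tool_rot': array([-2.57089735e-04,  2.28807506e-01,  9.73471185e-01, -9.54045966e-04]), 'force': array([-0.1504772 ,  0.00158986,  0.04799849]), 'moment': array([0.06104475, 0.01387507, 0.00396373]), 'gripper_width': 85.60136087574577}
{'camera_matrix': array([[416.95034006,   0.        , 278.33202643],
       [  0.        , 416.95034006, 208.43375512],
       [  0.        ,   0.        ,   1.        ]]), 'position': array([1219.84038076,  565.04375293,  806.95443462]), 'rotation': array([0.40001184, 0.1794599 , 0.36979193, 0.81916946])}
{'camera_matrix': array([[539.30510248,   0.        , 286.96531555],
       [  0.        , 539.30510248, 217.03626403],
       [  0.        ,   0.        ,   1.        ]]), 'position': array([ 341.76860376,   51.1074337 , 1663.91622401]), 'rotation': array([-0.70449312, -0.06159506,  0.05246874,  0.70508334])}
```

```bash
python3 - <<'E'
s=open('h.py').read()
s=s.replace("from bench import arm","from bench import arm\nfrom scipy.spatial.transform import Rotation as R\ndef RM(q): return R.from_quat(np.roll(np.array(q),-1)).as_matrix()")
s=s.replace("np.array(c['rotation'])","RM(c['rotation'])")
open('h.py','w').write(s)
E
python3 - <<'E'
from h import *
import pickle
for n in ['scene','top']:
    c=pickle.load(open(n+'0.pkl','rb'));print(onz(c,280,210,50), RM(c['rotation']))
E
```

```text
[547.76725656  44.11252768  50.        ] [[-0.61556935 -0.52262932  0.58985843]
 [ 0.78808061 -0.40648892  0.46227234]
 [-0.00182616  0.74941667  0.66209615]]
[626.4154421   93.21036088  50.        ] [[ 2.09017110e-04  9.86989102e-01 -1.60787032e-01]
 [-9.99916362e-01 -1.87294964e-03 -1.27969307e-02]
 [-1.29315772e-02  1.60776258e-01  9.86906160e-01]]
```

View pics/scene0.png

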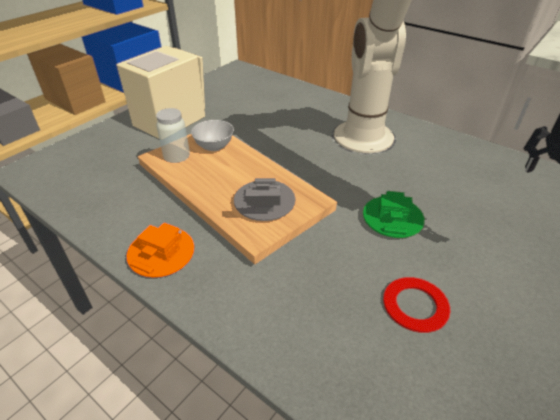

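View pics/top0.png

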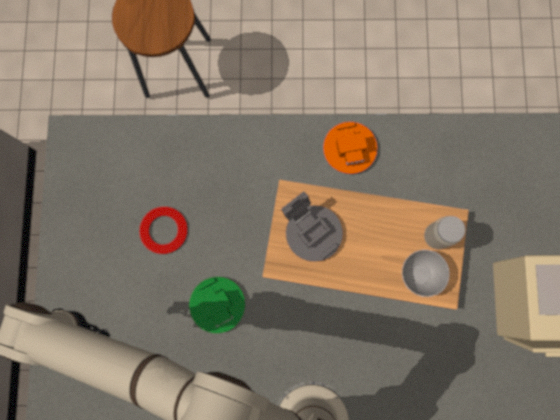

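Candidates for the mould: grey on the pine shelf (top 315,232; scene 264,197), green (top 218,305) and orange (top 351,148). By the description it is the grey one on the plank; next I check that in a crop.

```bash
python3 - <<'E'
from h import *
import pickle
t=pickle.load(open('top0.pkl','rb'));s=pickle.load(open('scene0.pkl','rb'))
a=cv2.resize(t['frame'][180:290,260:370],None,fx=5,fy=5,interpolation=cv2.INTER_CUBIC)
cv2.imwrite('pics/ct.png',a)
b=cv2.resize(s['frame'][165:235,215:315],None,fx=8,fy=8,interpolation=cv2.INTER_CUBIC)
cv2.imwrite('pics/cs.png',b)
# grey mask
for n,c,roi in (('top',t,(260,180,370,290)),('scene',s,(215,165,315,235))):
    f=c['frame'];hsv=cv2.cvtColor(f,cv2.COLOR_BGR2HSV)
    x0,y0,x1,y1=roi
    m=np.zeros(f.shape[:2],np.uint8);m[y0:y1,x0:x1]=((hsv[y0:y1,x0:x1,1]<80)*255)
    k,l,st,ce=cv2.connectedComponentsWithStats(m)
    i=np.argsort(-st[1:,4])[:3]+1
    for j in i: print(n,st[j],ce[j])
# shelf
hsv=cv2.cvtColor(t['frame'],cv2.COLOR_BGR2HSV)
m=((hsv[...,0]>8)&(hsv[...,0]<25)&(hsv[...,1]>90)&(hsv[...,2]>90)).astype(np.uint8)*255
m[:175]=0
cs,_=cv2.findContours(m,0,2);c=max(cs,key=cv2.contourArea);bx=cv2.boxPoints(cv2.minAreaRect(c))
for p in bx: print(p,onz(t,*p,50))
E
```

```text
top [ 282  192   61   69 2798] [311.59756969 229.33952823]
top [ 260  180   73  110 1485] [271.96565657 237.6969697 ]
top [287 180  83  14 592] [340.86824324 184.10135135]
scene [ 234  179   61   42 1989] [264.09602815 199.57616893]
scene [280 165  35  22 396] [302.68939394 171.95707071]
scene [300 225  15  10  80] [309.3125 231.0625]
[261.48648 277.0811 ] [423.5550221  147.93211132  50.        ]
[278.05405 177.67569] [727.16814869  99.41519349  50.        ]
[473.29727 210.21622] [ 624.54006637 -491.6302489    50.        ]
[456.7297 309.6216] [ 328.15983713 -426.83305514   50.        ]
```

View pics/ct.png

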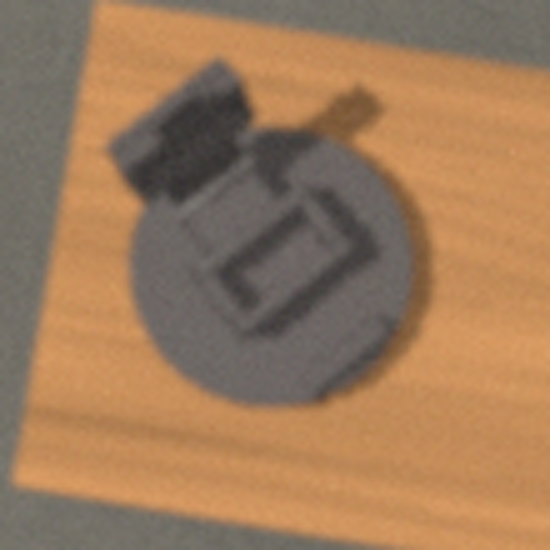

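View pics/cs.png

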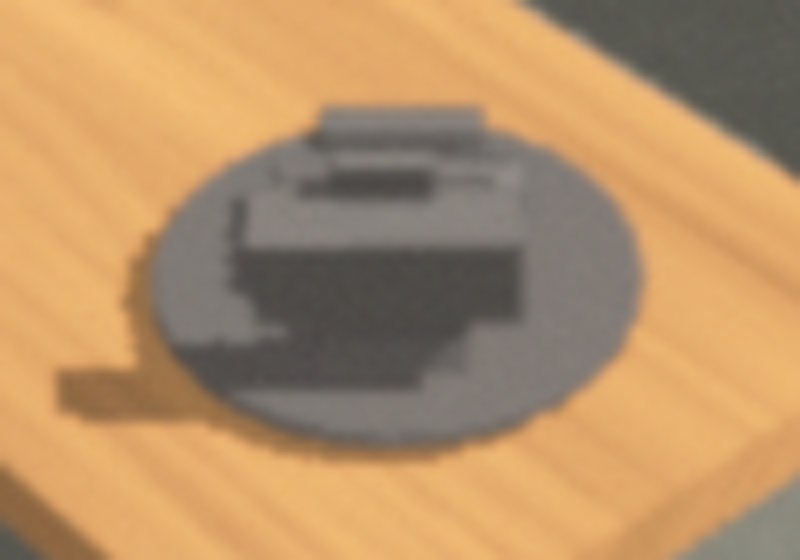

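```bash
python3 - <<'E'
from h import *
import pickle
t=pickle.load(open('top0.pkl','rb'));s=pickle.load(open('scene0.pkl','rb'))
T=lambda u,v:(260+(u-2)/5,180+(v-2)/5); S=lambda u,v:(215+(u-3.5)/8,165+(v-3.5)/8)
# flange centre, plane z=82 / known height: foot on plank 50 -> flange top 70
print('top',onz(t,*T(271,268),70)); 
# ellipse extents in scene: left152 right645 bottom 440
for p in ((152,272),(645,280),(395,438)): print('S',onz(s,*S(*p),70)[:2])
for p in ((130,262),(412,270),(268,408),(285,128)): print('T',onz(t,*T(*p),70)[:2])
# directions
def ang(c,a,b,z):
    d=(onz(c,*b,z)-onz(c,*a,z));return np.degrees(np.arctan2(d[1],d[0])),np.linalg.norm(d)
print('bar S',ang(s,S(485,106),S(318,108),80)); print('lid edge S',ang(s,S(522,245),S(245,248),180))
print('bar T',ang(t,T(395,320),T(312,395),80)); print('lid T',ang(t,T(220,60),T(108,150),170)); 
print('cav T',ang(t,T(300,205),T(220,270),98))
# cup mouth expected for flange centre
# lid tab tri
E
```

```text
top [552.52429764  -8.161455    70.        ]
S [606.46957935 -71.64236142]
S [506.10681236  64.33740022]
S [619.78688342  47.26908744]
T [556.25758989  75.83664776]
T [551.19819207 -92.02352877]
T [469.14888771  -5.74112458]
T [637.29730713 -17.22614819]
bar S (np.float64(-51.0138432092277), np.float64(59.923918437209565))
lid edge S (np.float64(-51.160835776533744), np.float64(81.51331334911744))
bar T (np.float64(131.84995908646127), np.float64(66.26687437887996))
lid T (np.float64(129.18067250206084), np.float64(81.59444014040425))
cav T (np.float64(129.16988076104994), np.float64(60.821729321004916))
```

Call:
send_rows(steps="0 0 -7.2 0.0165 -0.0368 0 0.02; 0 0 -7.2 0.0165 -0.0368 0 0.02; 0 0 -7.2 0.0165 -0.0368 0 0.02; 0 0 -7.2 0.0165 -0.0368 0 0.02; 0 0 -7.2 0.0165 -0.0368 0 0.02; 0 0 -7.2 0.0165 -0.0368 0 0.02; 0 0 -7.2 0.0165 -0.0368 0 0.02; 0 0 -7.2 0.0165 -0.0368 0 0.02", newtons=20)

```text
time_s: 1.1
tool_pos: [421.8, 286.1, 256.1]
tool_rot: [-0.0, 0.671, 0.741, -0.0]
force: [-0.4, 0.8, 0.0]
gripper_width: 19.8
```

Call:
send_rows(steps="0 0 -7.2 0.0165 -0.0368 0 0.02; 0 0 -7.2 0.0165 -0.0368 0 0.02; 0 0 -7.2 0.0165 -0.0368 0 0.02; 0 0 -7.2 0.0165 -0.0368 0 0.02; 0 0 -7.2 0.0165 -0.0368 0 0.02; 0 0 -7.2 0.0165 -0.0368 0 0.02; 0 0 -7.2 0.0165 -0.0368 0 0.02; 0 0 0 0 0 0 0.02")

```text
time_s: 2.1
tool_pos: [537.7, 25.8, 256.0]
tool_rot: [0.001, 0.923, 0.384, -0.0]
force: [-0.6, -0.4, -0.3]
gripper_width: 20.0
```

Call:
send_rows(steps="0 0 -6.2 0.0153 -0.0323 0 0.02; 0 0 0 0 0 -0.02 0.02; 0 0 0 0 0 -0.025 0.02; 0 0 0 0 0 -0.025 0.02; 0 0 0 0 0 -0.02 0.02; 0 0 0 0 0 -0.016 0.02; 0 0 0 0 0 0 0.02; 0 0 0 0 0 0 0.02")

```text
time_s: 3.1
tool_pos: [552.9, -2.4, 150.9]
tool_rot: [0.0, 0.942, 0.337, 0.0]
force: [0.6, 0.1, 0.0]
gripper_width: 20.3
```

```bash
python3 - <<'E'
from h import *
import pickle
s=arm.get_state();print(s['tool_pos'],s['tool_rot'],s['qpos'])
for n,(x0,y0,x1,y1) in dict(top=(255,170,375,290),scene=(200,120,320,230)).items():
    c=arm.camera(n);pickle.dump(c,open(n+'1.pkl','wb'))
    f=c['frame'].copy()
    cv2.imwrite(f'pics/{n}1.png',cv2.resize(f[y0:y1,x0:x1],None,fx=5,fy=5,interpolation=cv2.INTER_CUBIC))
    print(proj(c,s['tool_pos']+[0,0,-25]))
E
```

```text
[552.91512829  -2.36201481 150.88982003] [1.38804212e-04 9.41653875e-01 3.36582456e-01 4.59300433e-04] [-0.16852751  0.42796813  0.15419055  1.90342817 -0.08767477  0.8156447
 -0.85216536]
[312.48441651 230.51883553]
[265.00195895 182.51223621]
```

View pics/scene1.png

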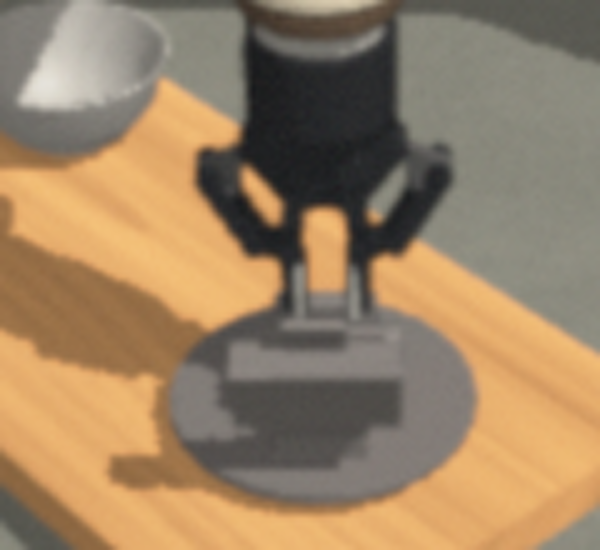

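View pics/top1.png

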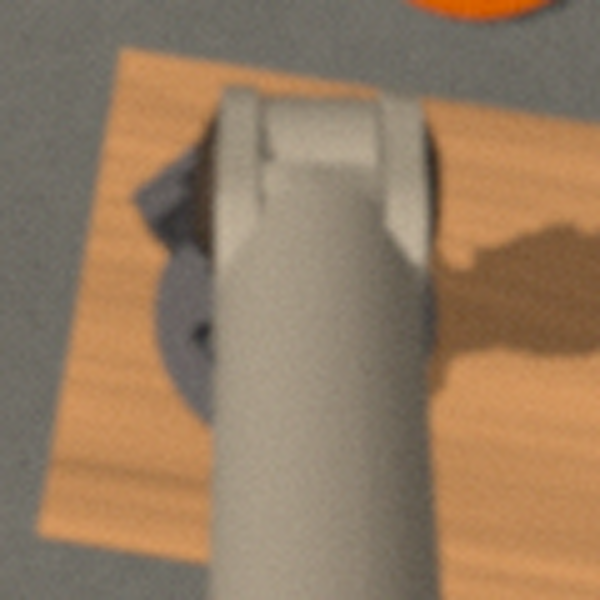

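```bash
cat >> h.py <<'E'
def M(p,o=(553,-6.5),z0=50,yaw=39):
    a=np.radians(yaw);return np.array([o[0]+p[0]*np.cos(a)-p[1]*np.sin(a),o[1]+p[0]*np.sin(a)+p[1]*np.cos(a),z0+p[2]])
def L(r,h,y,th): # lid pt: r from hinge, h outside rim plane
    return (55-r*np.cos(th)+h*np.sin(th)*1, y, 48+r*np.sin(th)+h*np.cos(th))
E
python3 - <<'E'
from h import *
import pickle
s=pickle.load(open('scene1.pkl','rb'));t=pickle.load(open('top0.pkl','rb'))
im=cv2.imread('pics/scene1.png')
for th in (1.9,2.05,2.2):
  print(th)
  for nm,p in dict(tabL=L(101,0,16,th),tabR=L(101,0,-16,th),crown=L(55,22,0,th),e1=L(80,22,42,th),e2=L(80,22,-42,th)).items():
    print(nm,M(p).round(),((proj(s,M(p))-[200,120])*5).round(),((proj(t,M(p))-[260,180])*5).round())
for p in ((0,0,48),(-15,32,48),(-15,-32,48),(15,32,48),(15,-32,48),(-25,42,48),(-25,-42,48),(-85,0,20)): print(p,((proj(s,M(p))-[200,120])*5).round(),((proj(t,M(p))-[260,180])*5).round())
E
```

```text
1.9
tabL [611.  61. 194.] [347. 310.] [151. 132.]
tabR [631.  36. 194.] [280. 311.] [196.  96.]
crown [626.  52. 143.] [316. 399.] [167. 123.]
e1 [606.  90. 167.] [402. 371.] [100. 150.]
e2 [658.  25. 167.] [228. 374.] [215.  58.]
2.05
tabL [622.  70. 188.] [347. 338.] [136. 115.]
tabR [642.  45. 188.] [280. 339.] [180.  80.]
crown [631.  56. 137.] [317. 417.] [160. 117.]
e1 [613.  96. 159.] [402. 397.] [ 90. 140.]
e2 [666.  31. 159.] [228. 399.] [204.  48.]
2.2
tabL [632.  78. 180.] [348. 368.] [121. 100.]
tabR [652.  53. 180.] [280. 369.] [166.  65.]
crown [635.  60. 130.] [317. 435.] [154. 112.]
e1 [620. 102. 150.] [403. 422.] [ 81. 131.]
e2 [673.  36. 150.] [228. 425.] [195.  40.]
(0, 0, 48) [320. 351.] [268. 259.]
(-15, 32, 48) [379. 333.] [242. 313.]
(-15, -32, 48) [262. 334.] [326. 244.]
(15, 32, 48) [380. 367.] [209. 273.]
(15, -32, 48) [260. 369.] [294. 205.]
(-25, 42, 48) [397. 321.] [239. 337.]
(-25, -42, 48) [244. 323.] [350. 247.]
(-85, 0, 20) [323. 296.] [358. 376.]
```

Call:
send_rows(steps="0 0 0 0 -0.0041 0 0.02; 0 0 0 0 0 -0.006 0.02; 0 0 0 0 0 -0.006 0.02; 0 0 0 0 0 -0.006 0.02; 0 0 0 0 0 -0.006 0.02; 0 0 0 0 0 -0.006 0.02; 0 0 0 0 0 -0.006 0.02; 0 0 0 0 0 0 0.02")

```text
time_s: 4.2
tool_pos: [552.0, -6.5, 113.7]
tool_rot: [-0.0, 0.942, 0.337, -0.001]
force: [0.2, -0.5, 0.2]
gripper_width: 20.1
```

Call:
send_rows(steps="0 0 0 0 0 -0.004 0.02; 0 0 0 0 0 -0.004 0.02; 0 0 0 0 0 -0.003 0.02; 0 0 0 0 0 0 0.02; 0 0 0 0 0 0 0.025; 0 0 0 0 0 0 0.03; 0 0 0 0 0 0 0.034; 0 0 0 0 0 0 0.034")

```text
time_s: 5.2
tool_pos: [552.4, -6.5, 103.4]
tool_rot: [0.0, 0.942, 0.337, 0.0]
force: [1.6, -0.5, 0.3]
gripper_width: 33.9
```

```bash
cat > look.py <<'E'
from h import *
import pickle,sys
s=arm.get_state();print(s['tool_pos'].round(1),s['force'].round(1),s['moment'].round(2),s['gripper_width'],s['time_s'])
c=arm.camera('scene');pickle.dump(c,open('sc_last.pkl','wb'))
f=cv2.resize(c['frame'][110:240,190:340],None,fx=5,fy=5,interpolation=cv2.INTER_CUBIC)[:600]
cv2.imwrite('pics/%s.png'%sys.argv[1],f)
E
python3 look.py a1
```

```text
[552.4  -6.5 103.4] [ 1.6 -0.5  0.3] [-0.02  0.05  0.03] 33.92235957625295 5.2
```

View pics/a1.png

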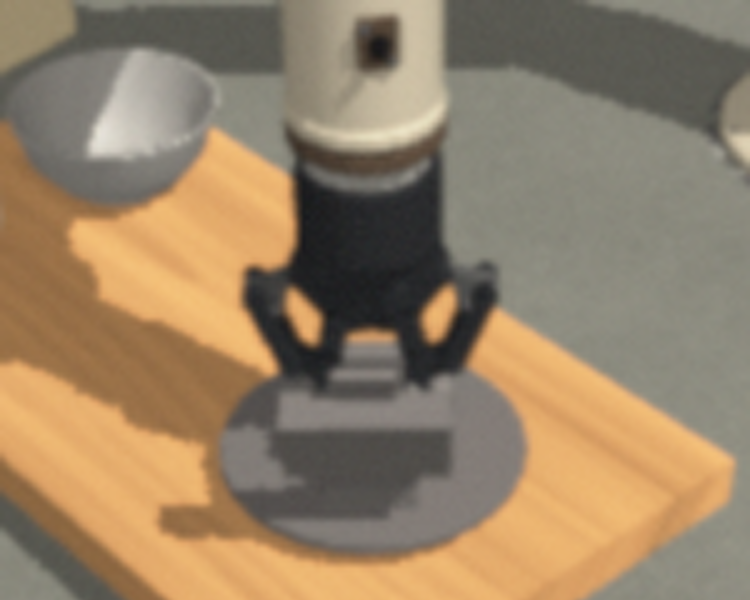

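Fingers (a1 at ~370,385) are in the cup, with the lid standing behind at ~365,410. Next I spread them to contact and press lightly.

Call:
send_rows(steps="0 0 0 0 0 0 0.036; 0 0 0 0 0 0 0.038; 0 0 0 0 0 0 0.038; 0 0 0 0 0 0 0.038; 0 0 0 0 0 -0.002 0.038; 0 0 0 0 0 -0.002 0.038; 0 0 0 0 0 0 0.038; 0 0 0 0 0 0 0.038", newtons=20)

```text
time_s: 6.25
tool_pos: [552.8, -6.7, 102.4]
tool_rot: [-0.0, 0.942, 0.336, 0.001]
force: [-9.5, -0.7, 26.3]
gripper_width: 37.4
```

```bash
python3 look.py a2
```

```text
[552.8  -6.7 102.4] [-9.5 -0.7 26.3] [-0.29  1.74 -0.03] 37.44041111525302 6.25
```

Call:
send_rows(steps="0 0 0 0 -0.0035 0 0.038; 0 0 0 0 -0.0035 0 0.038; 0 0 0 0 -0.0035 0 0.038; 0 0 0 0 -0.0035 0 0.038; 0 0 0 0 -0.0035 0 0.038; 0 0 0 0 -0.0035 0 0.038; 0 0 0 0 -0.0035 0 0.038; 0 0 0 0 -0.0035 0 0.038")

```text
time_s: 7.3
tool_pos: [552.4, -30.1, 100.3]
tool_rot: [-0.002, 0.941, 0.338, 0.001]
force: [-4.2, 9.4, 9.8]
gripper_width: 37.3
```

```bash
python3 look.py a3
```

```text
[552.4 -30.1 100.3] [-4.2  9.4  9.8] [1.96 0.54 0.22] 37.34568271472758 7.3
```

View pics/a3.png

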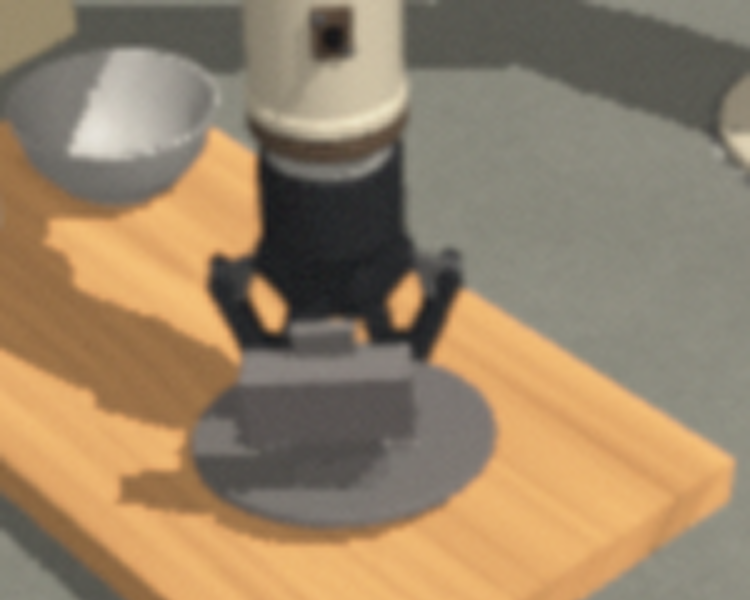

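Call:
send_rows(steps="0 0 0 -0.003 -0.001 0 0.038; 0 0 0 -0.003 -0.001 0 0.038; 0 0 0 -0.003 0 0 0.038; 0 0 0 0 0 0 0.038; 0 0 0 0 0 0 0.038; 0 0 0 0 0 0 0.038; 0 0 0 0 0 0 0.038; 0 0 0 0 0 0 0.038")

```text
time_s: 8.35
tool_pos: [543.4, -36.4, 99.3]
tool_rot: [-0.0, 0.942, 0.337, 0.0]
force: [0.5, 0.3, -4.5]
gripper_width: 37.2
```

```bash
python3 look.py a4
```

```text
[543.4 -36.4  99.3] [ 0.5  0.3 -4.5] [-0.05  0.02  0.03] 37.210859534006474 8.35
```

View pics/a4.png

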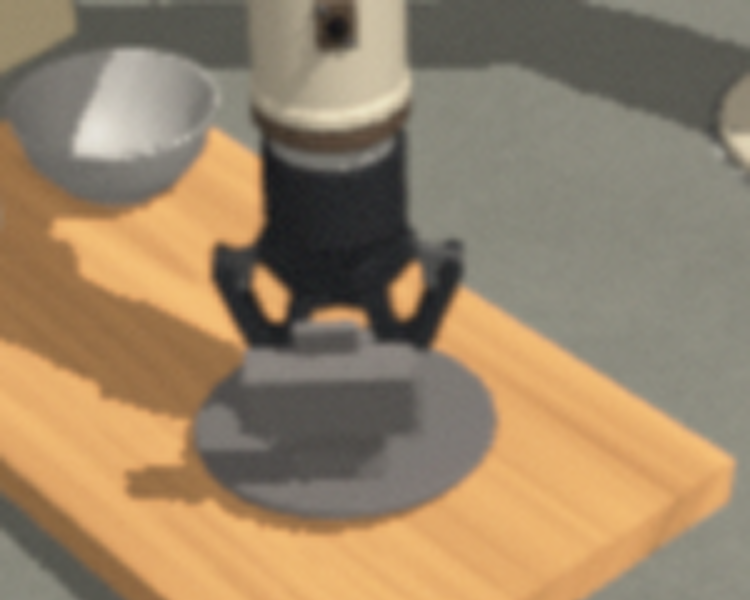

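Fz = -4.5 N: the mould now hangs from the fingers, so the foot is largely over the hole. I lower it while it is held level.

Call:
send_rows(steps="0 0 0 0 0 -0.001 0.038; 0 0 0 0 0 -0.001 0.038; 0 0 0 0 0 -0.001 0.038; 0 0 0 0 0 -0.001 0.038; 0 0 0 0 0 0 0.038; 0 0 0 0 0 0 0.038; 0 0 0 0 0 0 0.038; 0 0 0 0 0 0 0.038")

```text
time_s: 9.4
tool_pos: [543.5, -36.4, 95.4]
tool_rot: [0.0, 0.942, 0.337, 0.0]
force: [0.1, 0.5, -3.7]
gripper_width: 37.3
```

```bash
python3 look.py a5
```

```text
[543.5 -36.4  95.4] [ 0.1  0.5 -3.7] [ 0.01 -0.11  0.08] 37.348889315824394 9.4
```

Call:
send_rows(steps="0 0 0 0 0 -0.001 0.038; 0 0 0 0 0 -0.001 0.038; 0 0 0 0 0 -0.001 0.038; 0 0 0 0 0 -0.001 0.038; 0 0 0 0 0 -0.001 0.038; 0 0 0 0 0 -0.001 0.038; 0 0 0 0 0 0 0.038; 0 0 0 0 0 0 0.038")

```text
time_s: 10.45
tool_pos: [543.9, -35.3, 90.3]
tool_rot: [-0.0, 0.941, 0.337, 0.001]
force: [-2.6, 5.4, 8.3]
gripper_width: 37.2
```

```bash
python3 look.py a6
```

```text
[543.9 -35.3  90.3] [-2.6  5.4  8.3] [0.37 0.01 0.04] 37.150688137254875 10.45
```

View pics/a6.png

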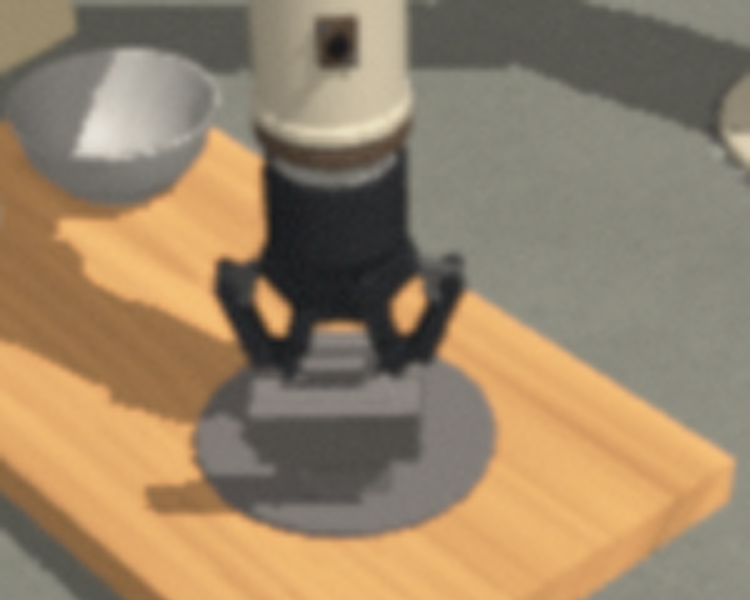

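Call:
send_rows(steps="0 0 0 0 0 -0.001 0.038; 0 0 0 0 0 -0.001 0.038; 0 0 0 0 0 0 0.038; 0 0 0 0 0 0 0.038; 0 0 0 0 0 0 0.038; 0 0 0 0 0 0 0.038; 0 0 0 0 0 0 0.03; 0 0 0 0 0 0 0.022")

```text
time_s: 11.5
tool_pos: [543.1, -37.3, 87.2]
tool_rot: [0.0, 0.942, 0.336, -0.0]
force: [0.5, 0.0, -0.5]
gripper_width: 22.4
```

```bash
python3 look.py a7
```

```text
[543.1 -37.3  87.2] [ 0.5  0.  -0.5] [-0.03 -0.04 -0.03] 22.41609710936172 11.5
```

Call:
send_rows(steps="0 0 0 0 0 -0.0 0.02; 0 0 0 0 0 0.008 0.02; 0 0 0 0 0 0.015 0.02; 0 0 0 0 0 0.025 0.01; 0 0 0 0 0 0.03 0; 0 0 0 0 0 0.03 0; 0 0 0 0 0 0.03 0; 0 0 0 0 0 0.02 0")

```text
time_s: 12.55
tool_pos: [544.1, -36.6, 248.3]
tool_rot: [0.001, 0.942, 0.337, 0.002]
force: [-0.4, -0.6, -0.3]
gripper_width: -0.1
```

```bash
python3 look.py a8; python3 - <<'E'
from h import *
import pickle
c=pickle.load(open('sc_last.pkl','rb'))
o=(543.5,-36)
for th in (1.7,1.8,1.9,2.0):
  print(th,*[((proj(c,M(p,o,38))-[190,110])*5).round() for p in (L(101,0,16,th),L(101,0,-16,th),L(80,22,42,th),L(80,22,-42,th))])
for a in range(0,360,45): print(a,((proj(c,M((85*np.cos(np.radians(a)),85*np.sin(np.radians(a)),20),o,38))-[190,110])*5).round())
E
```

```text
[544.1 -36.6 248.3] [-0.4 -0.6 -0.3] [ 0.01  0.01 -0.03] -0.08961371411466741 12.55
1.7 [363. 316.] [299. 317.] [416. 376.] [248. 378.]
1.8 [363. 331.] [298. 332.] [416. 391.] [247. 393.]
1.9 [363. 347.] [298. 348.] [417. 407.] [247. 409.]
2.0 [363. 365.] [298. 366.] [417. 423.] [247. 426.]
0 [339. 529.]
45 [451. 497.]
90 [493. 425.]
135 [447. 360.]
180 [345. 336.]
225 [241. 363.]
270 [191. 429.]
315 [229. 500.]
```

View pics/a8.png

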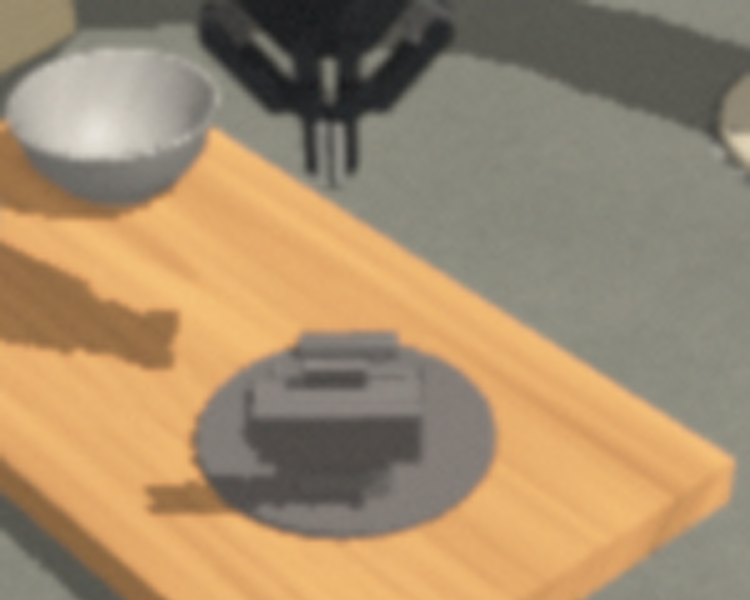

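Call:
send_rows(steps="0 0 0 0.0125 0.0104 0 0; 0 0 0 0.0125 0.0104 0 0; 0 0 0 0.0125 0.0104 0 0; 0 0 0 0.0125 0.0104 0 0; 0 0 0 0.0125 0.0104 0 0; 0 0 0 0.0125 0.0104 0 0; 0 0 0 0.0125 0.0104 0 0; 0 0 0 0.0125 0.0104 0 0")

```text
time_s: 13.6
tool_pos: [644.2, 47.4, 245.3]
tool_rot: [0.0, 0.942, 0.337, 0.0]
force: [-0.5, 0.3, 0.6]
gripper_width: 0.1
```

Call:
send_rows(steps="0 0 0 0 0 0 0; 0 0 0 0 0 -0.01 0; 0 0 0 0 0 -0.018 0; 0 0 0 0 0 -0.018 0; 0 0 0 0 0 -0.018 0; 0 0 0 0 0 -0.01 0; 0 0 0 0 0 -0.004 0; 0 0 0 0 0 0 0")

```text
time_s: 14.6
tool_pos: [643.5, 46.7, 167.3]
tool_rot: [0.0, 0.942, 0.337, 0.0]
force: [-0.5, 0.1, -0.4]
gripper_width: -0.1
```

```bash
python3 look.py b1; python3 - <<'E'
from h import *
import pickle
c=pickle.load(open('sc_last.pkl','rb'));s=arm.get_state()
print(((proj(c,s['tool_pos']+[0,0,-25])-[190,110])*5).round())
c=arm.camera('top');pickle.dump(c,open('top_last.pkl','wb'))
cv2.imwrite('pics/b1t.png',cv2.resize(c['frame'][180:290,255:375],None,fx=5,fy=5,interpolation=cv2.INTER_CUBIC))
E
```

```text
[643.5  46.7 167.3] [-0.5  0.1 -0.4] [-0.01 -0.04 -0.01] -0.05738216115643262 14.6
[334. 464.]
```

View pics/b1.png

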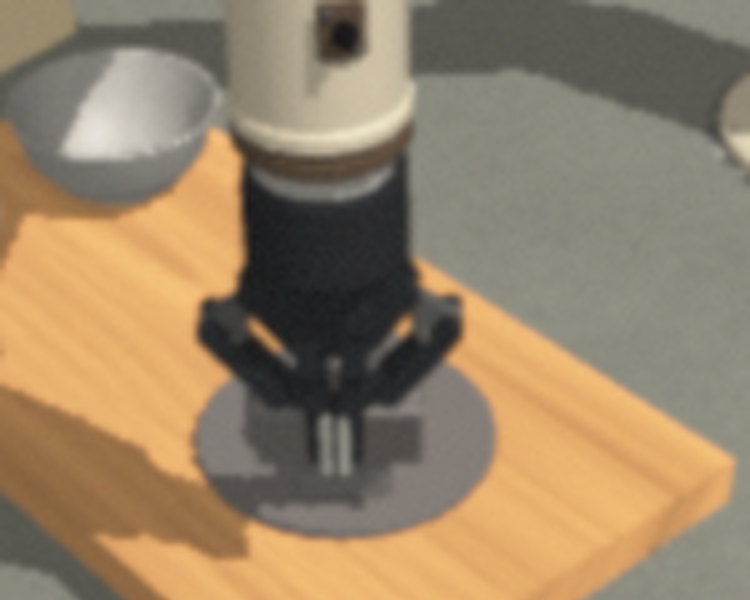

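View pics/b1t.png

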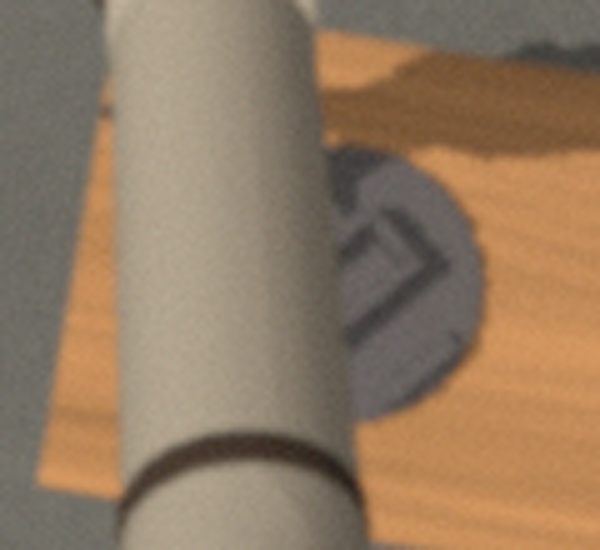

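Call:
send_rows(steps="0 0 0 -0.007 -0.0057 0 0; 0 0 0 -0.007 -0.0057 0 0; 0 0 0 -0.007 -0.0057 0 0; 0 0 0 -0.007 -0.0057 0 0; 0 0 0 -0.007 -0.0057 0 0; 0 0 0 -0.007 -0.0057 0 0; 0 0 0 -0.007 -0.0057 0 0; 0 0 0 0 0 0 0")

```text
time_s: 15.7
tool_pos: [593.3, 5.8, 167.1]
tool_rot: [0.0, 0.942, 0.336, -0.001]
force: [-0.6, -0.4, -0.5]
gripper_width: -0.3
```

```bash
python3 look.py b2
```

```text
[593.3   5.8 167.1] [-0.6 -0.4 -0.5] [ 0.03  0.02 -0.03] -0.33056589084752763 15.7
```

View pics/b2.png

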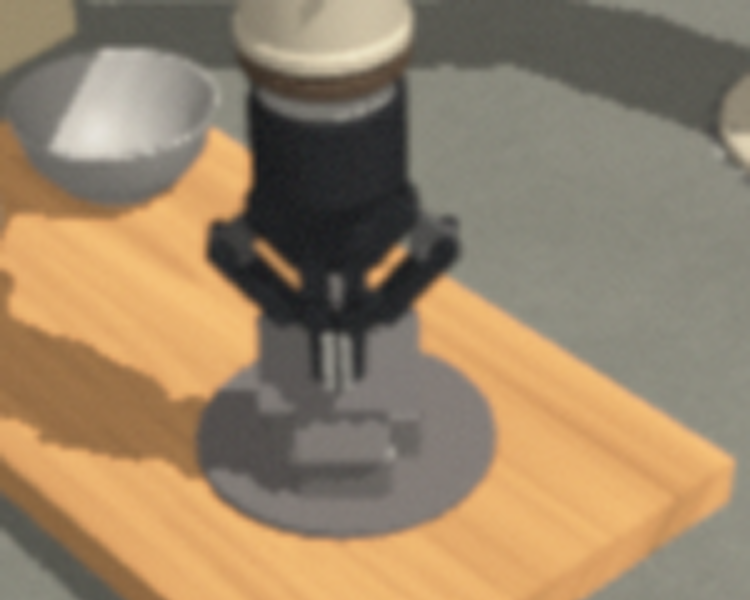

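Call:
send_rows(steps="0 0 0 -0.0062 -0.005 0 0; 0 0 0 -0.0062 -0.005 0 0; 0 0 0 -0.0062 -0.005 -0.001 0; 0 0 0 -0.0062 -0.005 -0.002 0; 0 0 0 -0.0062 -0.005 -0.003 0; 0 0 0 -0.0047 -0.0038 -0.004 0; 0 0 0 -0.0031 -0.0025 -0.005 0; 0 0 0 -0.0016 -0.0013 -0.005 0")

```text
time_s: 16.75
tool_pos: [553.5, -26.2, 146.9]
tool_rot: [0.0, 0.942, 0.336, -0.0]
force: [0.8, -0.5, 0.6]
gripper_width: -0.1
```

```bash
python3 look.py b3
```

```text
[553.5 -26.2 146.9] [ 0.8 -0.5  0.6] [-0.14  0.11 -0.  ] -0.050162977881137036 16.75
```

View pics/b3.png

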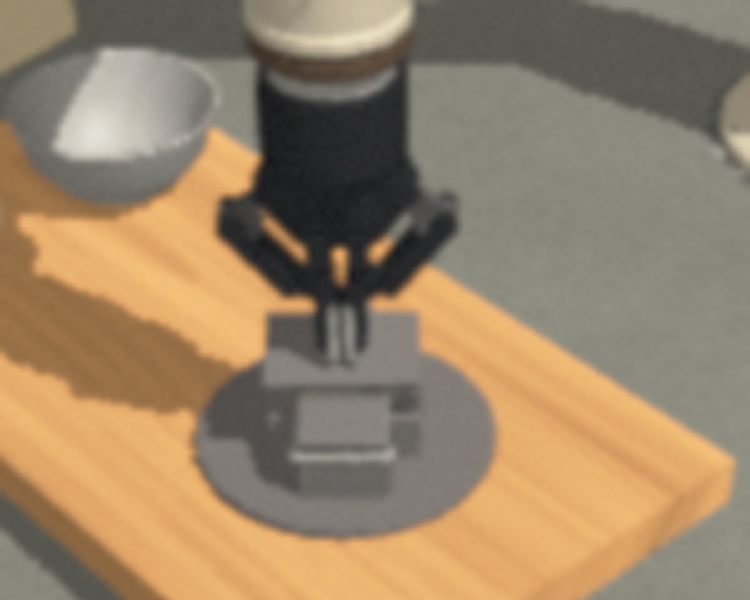

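Call:
send_rows(steps="0 0 0 -0.0016 -0.0013 -0.003 0; 0 0 0 -0.0016 -0.0013 -0.003 0; 0 0 0 -0.0016 -0.0013 -0.003 0; 0 0 0 0 0 -0.002 0; 0 0 0 0 0 -0.002 0; 0 0 0 0 0 -0.001 0; 0 0 0 0 0 0 0; 0 0 0 0 0 0 0")

```text
time_s: 17.8
tool_pos: [549.3, -29.5, 133.3]
tool_rot: [-0.0, 0.942, 0.337, 0.0]
force: [-0.0, -0.2, 0.4]
gripper_width: 0.0
```

```bash
python3 look.py b4
```

```text
[549.3 -29.5 133.3] [-0.  -0.2  0.4] [-0.03  0.02  0.01] 0.03609123666120597 17.8
```

View pics/b4.png

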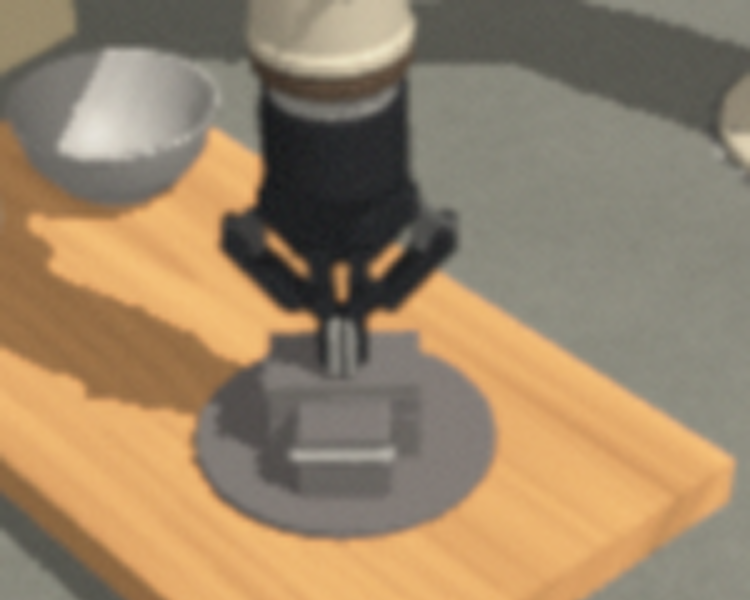

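Nearly shut. I press down until the stop answers with force.

Call:
send_rows(steps="0 0 0 0 0 -0.0015 0; 0 0 0 0 0 -0.0015 0; 0 0 0 0 0 -0.0015 0; 0 0 0 0 0 -0.0015 0; 0 0 0 0 0 0 0; 0 0 0 0 0 0 0; 0 0 0 0 0 0 0; 0 0 0 0 0 0 0")

```text
time_s: 18.85
tool_pos: [549.5, -29.7, 132.3]
tool_rot: [-0.0, 0.942, 0.336, 0.001]
force: [-15.5, 0.3, 41.7]
gripper_width: -0.0
```

Call:
send_rows(steps="0 0 0 0 0 0.004 0; 0 0 0 0 0 0.006 0; 0 0 0 0 0 0.015 0; 0 0 0 0 0 0.025 0; 0 0 0 0 0 0.03 0; 0 0 0 0 0 0.03 0; 0 0 0 0 0 0.03 0; 0 0 0 0 0 0.02 0")

```text
time_s: 19.85
tool_pos: [549.7, -29.8, 289.4]
tool_rot: [0.0, 0.942, 0.337, 0.001]
force: [0.5, -0.5, -0.9]
gripper_width: 0.0
```

Call:
send_rows(steps="0 0 0 -0.01 0.03 0 0; 0 0 0 -0.01 0.04 0 0; 0 0 0 -0.01 0.04 0 0; 0 0 0 -0.01 0.04 0 0; 0 0 0 -0.01 0.04 0 0; 0 0 0 -0.01 0.04 0 0; 0 0 0 -0.01 0.03 0 0; 0 0 0 0 0 0 0")

```text
time_s: 20.85
tool_pos: [477.9, 233.5, 287.6]
tool_rot: [-0.001, 0.941, 0.339, 0.0]
force: [1.3, 0.4, -0.2]
gripper_width: -0.0
```

```bash
python3 look.py c1; python3 - <<'E'
from h import *
import pickle
c=arm.camera('top');s=pickle.load(open('sc_last.pkl','rb'))
pickle.dump(c,open('top_last.pkl','wb'))
cv2.imwrite('pics/c1t.png',cv2.resize(c['frame'][180:290,260:370],None,fx=5,fy=5,interpolation=cv2.INTER_CUBIC))
cv2.imwrite('pics/c1full.png',c['frame'])
o=(543,-36)
for th in (0,.1):
  print(th,*[((proj(s,M(p,o,38))-[190,110])*5).round() for p in (L(30,22,42,th),L(30,22,-42,th),L(80,22,42,th),L(80,22,-42,th),L(101,7,16,th),L(101,7,-16,th))])
for nm,n in (('t',c),('s',s)):
  w=[260,180] if nm=='t' else [190,110]
  for z0 in (38,50): print(nm,z0,*[((proj(n,M((85*np.cos(np.radians(a)),85*np.sin(np.radians(a)),20),o,z0,0))-w)*5).round() for a in range(0,360,45)])
E
```

```text
[477.9 233.5 287.6] [ 1.3  0.4 -0.2] [-0.02 -0.04  0.03] -0.0461736670230234 20.85
0 [417. 384.] [261. 386.] [416. 328.] [265. 330.] [370. 327.] [314. 328.]
0.1 [417. 382.] [260. 384.] [416. 319.] [264. 321.] [370. 314.] [313. 315.]
t 38 [313. 145.] [214. 186.] [173. 285.] [215. 385.] [316. 426.] [417. 384.] [457. 284.] [414. 185.]
t 50 [314. 141.] [214. 182.] [173. 282.] [215. 383.] [317. 425.] [419. 383.] [459. 282.] [415. 182.]
s 38 [241. 506.] [357. 528.] [462. 488.] [492. 415.] [436. 354.] [330. 336.] [231. 370.] [191. 439.]
s 50 [240. 490.] [356. 511.] [463. 471.] [493. 398.] [436. 337.] [330. 320.] [229. 353.] [189. 422.]
```

View pics/c1.png

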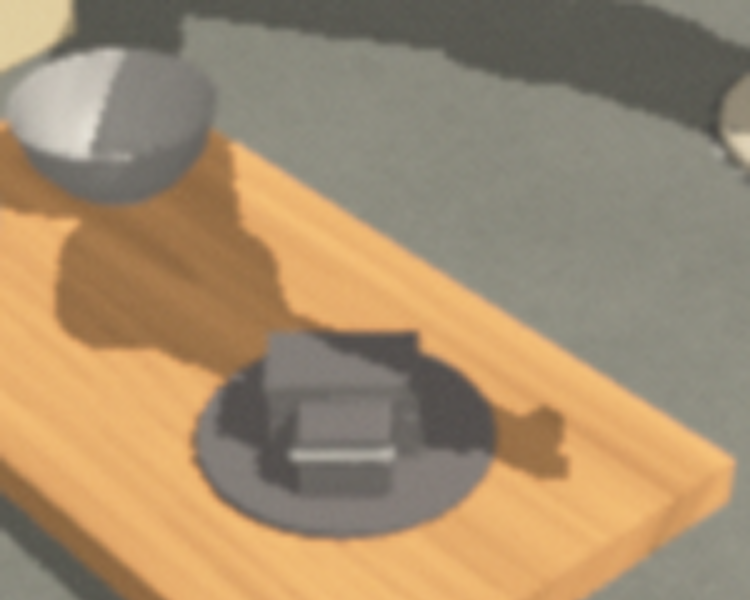

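View pics/c1t.png

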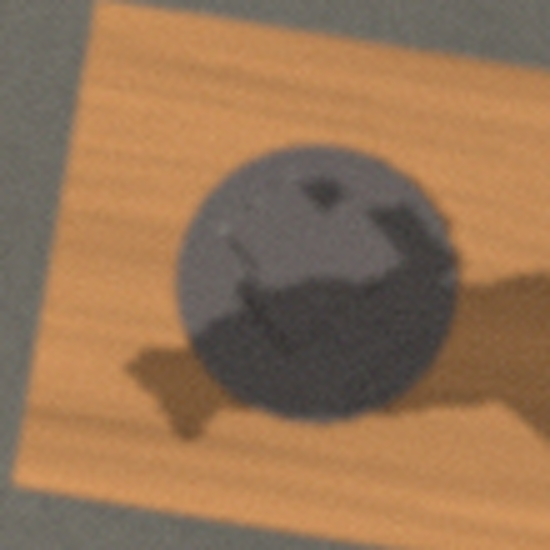

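```bash
python3 -c "
from bench import arm
print(arm.get_state()['force']);print(arm.sign_off())"
```

```text
[-0.21673448 -0.20243353 -0.75292304]
the job is handed in; nothing more can be done
None
```

The grey mould is seated in its socket with its lid shut, and I handed the job in at about 21 s of the 72 s allowed. `sign_off` reports no verdict, so this rests on my own checks.

**Seating:** I spread the fingers inside the cup and slid the mould under a light downward press. No full spiral was needed: the foot dipped on the first outward stroke, and a short sideways nudge brought it over the hole. I then lowered it level. The tool came down 12.1 mm, which matches the 12 mm drop. The mould ended about 31 mm from where it started.

**Closing the lid:** I pushed it over from behind with closed fingers and pressed it down until the stop pushed back. That press peaked at about 42 N at the fingertips and wrist. The 40 N limit is stated for the arm and the gripper's body, and the wrist limit is 120 N.

**Last checks:**
- **Flange:** its outline in both views fits a mould seated at 38 mm, to within about 2–4 mm. The scene view rules out the unseated 50 mm height; the top view cannot tell the two heights apart.
- **Lid:** its edges lie within about 4 mm of the shut outline in the scene view. That is not fine enough to confirm 0.05 rad, so the force felt at the stop is the better evidence that it is shut.
- **Other objects:** the bowl looks unmoved in the final scene picture. I did not re-measure the jar or the red pot holder at the end, but the arm did not contact either that I could detect.
- **Arm:** it is clear of everything, with about 0.8 N or less on each axis of the wrist.

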